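Turn a small flange over in the flip nest

TASK

Turn over the smaller of the two flange castings that stand hub down on either side of the oil flask, using the flip nest: lay it hub down in the sloping pocket of the hinged leaf and let go, then take the leaf by its bar, swing it fully shut over the fixed half without haste, and swing it fully open again, back to its stop. The flange must then lie in the fixed half with its flat face down on the floor and its hub standing out; leave everything else on the bench where it stands.

Things in the scene. Friction and masses are not known exactly. Their poses are not given: they have to be found in the camera images.
- flange: the smaller flange casting: grey four-lobed disc, 58 mm over the lobes (about 50 mm over the flats between), 8 mm thick, with a round hub 34 mm in diameter on one side, 32 mm tall in all, 0.14 to 0.28 kg. Origin at the middle of the disc's flat face, z along the hub, x and y to the lobes. It starts hub down, so z points down, origin 32 mm above the bench and the disc at 24 to 32 mm
- flange_face (a point): centre of the flange's flat face (same point as its origin)
- flange_hub_end (a point): centre of the free end of the flange's hub, 32 mm from the flat face
- flip_nest: fixed flip nest, dark steel base plate 210 x 116 x 10 mm carrying two aluminium halves that meet like a V at a hinge. Origin under the middle of the hinge axis, on the bench; z up; y along the hinge axis; x points away from the robot, towards the hinged leaf; the fixed half (receiver) lies on the -x side
- leaf_axis (a point): middle of the hinge axis, 52 mm above the bench; axes as those of the flip nest
- leaf (a joint): swing of the hinged leaf in rad: 0 = fully open on its stop, its floor sloping 22 degrees up from the hinge towards +x of the nest; grows as it swings up and over to the robot's side; 2.321 = fully shut on the receiver. Slope = 22 degrees + this. Stiff hinge (0.35 N m, about 3 N at the bar): it stays where it is left, and starts up to 0.35 rad from its stop
- leaf_seat (a point): point on the floor of the leaf's pocket on which the middle of the hub's end is to be laid: 52 mm from the hinge axis along the leaf, 30 mm below it along the leaf's normal. Turns with the leaf: x along the leaf away from the hinge, y along the hinge, z the normal out of the pocket. On the hinge side two pins, 10 mm thick, 29 mm tall, 42 mm apart, catch the disc's rim (it may slide 11 mm to them)
- leaf_lip (a point): middle of the foot of a lip 5 mm high at the pocket's outer end, 34 mm along x from leaf_seat, same axes. The leaf is an aluminium plate 80 mm wide, open at both sides, its floor reaching from 38 mm on the hinge side of leaf_seat to 37 mm beyond it. When shut, the two floors are 39 mm apart
- leaf_bar (a point): middle of the leaf's handle, a round steel bar 9 mm thick and 72 mm long, parallel to the hinge, 127 mm from the hinge axis; clear gap of 29 mm between bar and leaf plate. Moves with the leaf; from leaf_seat it lies 71 mm along that point's x and -3.5 mm along its z
- receiver: the fixed half, aluminium, its floor sloping 25 degrees up from the hinge towards the robot. Origin on the hinge axis, z the normal out of its floor, extends along its -x to 99 mm; floor at z = -9 mm, 80 mm wide, with a stop 9 mm high at its hinge end that catches the disc's rim and low rims 4 mm high on the other three sides
- receiver_seat (a point): point on the receiver's floor near which the middle of the flat face lies when the turned flange rests against the stop, 34 mm from the hinge axis; axes as the receiver
- large_flange: bystander: the larger flange casting, disc 78 mm across, 32 mm tall, stands hub down like the small one; origin at the middle of its flat face, which is on top. The two flanges may have changed places
- oil_flask: bystander: flat grey-green oil flask with a dark cap, 54 x 94 x 117 mm tall (x, y, z of its own axes); origin under its middle
- dark_jar: bystander: dark jar with grey lid, 68 mm in diameter, 80 mm tall; origin under its middle
- glue_bottle: bystander: white bottle with red nozzle, 48 mm in diameter, 133 mm tall; origin under its middle
- rubber_block: bystander: black rubber block 45 x 70 x 25 mm tall lying flat; origin under its middle
- steel_bolt: bystander: steel bolt lying, 20 x 53 x 18 mm; origin under its middle
- grey_nut: bystander: dull nut lying flat, 19 x 22 x 10 mm; origin under its middle
Things that resemble listed ones, but are neither listed nor needed, are in the scene too. Leave any pink, red or turquoise look-alike of the flange alone.

How it is judged:
On the way, in this order (a step that is already met when the one before it is completed fails the run):
1. the flange lies in the leaf's pocket, hub end on the floor, let go, the leaf still open (distance between flange_hub_end and leaf_seat below 0.018 m and z of flange_face in the frame of leaf_seat above 0.028 m and contact force between the fingers and flange below 0.1 N and value of joint leaf below 0.8 rad), for 0.2 s.
2. the leaf is shut over the receiver with the flange inside (value of joint leaf above 2.22 rad and distance between flange_face and receiver_seat below 0.03 m), for 0.1 s.
At the end, for the whole second after the job is handed in: The flange rests flat face down on the receiver's floor (middle of the face within 15 mm of its seat, hub end at least 29 mm from the floor), at rest, and the leaf is open again, within 0.2 rad of its stop (distance between flange_face and receiver_seat below 0.015 m and z of flange_hub_end in the frame of receiver above 0.02 m and value of joint leaf below 0.2 rad and linear speed of flange below 0.02 m/s); the robot touches nothing.
It fails at once if a bystander (large flange, oil flask, dark jar, glue bottle, rubber block, bolt, nut) is moved by more than 30 mm (distance of any of large_flange, oil_flask, dark_jar, glue_bottle, rubber_block, steel_bolt, grey_nut from where it was at the start of the episode above 0.03 m).
It also fails if it takes over 67 s, if anything falls off the work surface, if the arm or the gripper's body presses on something with over 40 N, if the wrist force passes 120 N, or if a joint passes its speed limit or range.

ROBOT

A 6-joint arm with a two-finger parallel gripper is mounted at the origin on a cart in front of the work surface, level with it; the furniture and walls round the work are solid. World frame = base frame: x ahead of the robot, y to its left, z up, the work surface at z = 0. Lengths are in m, angles in rad, forces in N, time in s.
With the tool pointing down it reaches from about 0.35 to 0.775 m from the base axis. Payload 5.5 kg.
Tool frame: the origin (TCP) lies at the very end of the fingers, on their centre line; the grasp point (between the pads) lies 19 mm behind it; z points along the fingers, x is the direction in which the jaws open and shut, and the axes are right-handed (so a half turn about z gives the same grasp; the last joint's range is limited). The gripper opens to 85 mm and grips with 20 to 120 N. Pads are 22 mm wide; open, the fingers measure 114 mm over their backs; the gripper's body (76 mm by 85 mm) begins 54 mm behind the grasp point. The pads swing forward as they close: fully open they stand 13 mm farther back than shut.
Start: joints at [1.154, 0.313, 0.046, 1.304, 0, 1.431], TCP at [0.157, 0.553, 0.231] pointing down, gripper open.
Joint ranges: [-2.76, 2.76], [-0.86, 1.69], [-1.03, 1.26], [-2.2, 2.34], [-1.47, 1.5], [-3.14, 3.14]. Speed limits (rad/s): [2.57, 2.57, 3.14, 3.14, 3.14, 3.14].

INTERFACE

Orientations are given as a unit quaternion [w, x, y, z].
In Python, from workcell import monitor, eyes, ticket gives the robot as it stands.
- The arm moves only by the tool send_rows, never from a script. Its argument "targets" is a list of rows, each a list of 5 numbers: the shift along the world's x, y, z in m, then the turn about the world's z in degrees, then the closure in counts, from 0 (fully open) to 255 (shut). A call has 1 to 12 rows; each row shifts and turns the commanded pose from where the row before left it; what a row does not reach is not made up. A row lasts 1/10 s, in which the tool goes at most 50 mm and 8.59 degrees, less where a joint would pass 70% of its speed; a pose out of reach is approached as far as the arm can. A call is refused whole if a number of a shift passes 0.05 or a number of a turn 8.59, either way. A call with a gripper value outside its range is refused whole. The fingers move at their own pace and stop on an object; "newtons" is the grip in N (left out, the last holds). Time passes only in rows, so rows that do not move let the fingers close. It gives the time, the measured TCP pose, the force and the opening at its end, in the units of the state.
- monitor.get_state(): the state, without advancing time (a new reading comes with each control period).
- eyes.read_camera(name): name is "scene" or "top"; returns a dict with "img" (400x640x3 uint8, red, green, blue), "z_map" (400x640 float32, m along the optical axis (not along the pixel's ray), 0 where there is no reading), "camera_matrix" (3x3 intrinsics, pixels), "pose" (4x4, takes a point from camera to world coordinates). Camera axes: x right, y down, z forward; pixel columns grow to the right and rows downward; lengths in m; the calibration is good to about 2 mm. A picture is of the moment at which its call begins.
- ticket.hand_in(): hands the job in, once; it reports no verdict.
Trained networks look in the newest picture that a camera, given by its name, has taken for a name from the list of things; names that differ only in an ending like _2 or _b are one class to them, and where a whole thing is asked for, a point or a joint stands for the part that bears it (a point fixed in the world has none). Each returns a list of dicts, best first, with "conf" (0 to 1); they miss things now and then, are a little off and sometimes report something else, mostly with a low value. They report only what shows in the picture. A call takes as long as a camera call. They do not tell look-alikes from the thing itself.
- eyes.spot_in(name, camera): "xyz" ([x, y, z] in m, in world coordinates, good to about 4 mm: the middle of the surface that is visible of it).
- eyes.tip_of(name, camera): "xyz" ([x, y, z] in m, in world coordinates, good to about 4 mm: a listed point, or the origin of a listed thing).
The state is a dict: "clock": time; "joint_pos": joint angles; "qvel": joint speeds; "tau": joint torques, N m; "tcp_pos": TCP position; "orientation": TCP orientation; "wrist_force": force on the tool from outside, world axes, zero at the start; "ft_torque": the same for the moment, N m; "finger_gap": finger opening in m.
Only numpy, scipy, OpenCV 4.12 (cv2) and the standard library are available. Lean on these libraries where they do the work, as an engineer would, in place of code of your own. Each camera call takes 0.05 s, during which the arm holds its last target.

## Working session

There is one attempt and no reset: what is moved stays moved. The work goes in short steps, Python scripts to look and compute and a tool call to move; the robot and the scene stay as the last step left them, time stands still between calls to the robot, and variables do not carry over. Pictures are saved under pics/ and viewed, and the job is handed in when it is done.

Besides the shell and the picture viewer there is one more tool, called as name([rows], argument=value, ...), one row to a line, values as JSON. send_rows: Moves the arm, as the interface text tells. Its arguments: {"type":"object","properties":{"targets":{"type":"array"},"newtons":{"type":"number"}},"required":["targets"]}

```bash
mkdir -p pics; ls; cat > h.py <<'E'
import numpy as np, cv2
from workcell import monitor, eyes, ticket
def snap(cam,fn):
    d=eyes.read_camera(cam)
    cv2.imwrite('pics/'+fn,d['img'][:,:,::-1]); return d
def cloud(d):
    z=d['z_map'].astype(float);K=d['camera_matrix'];v,u=np.mgrid[:z.shape[0],:z.shape[1]]
    P=np.stack([(u-K[0,2])/K[0,0]*z,(v-K[1,2])/K[1,1]*z,z],-1)
    T=d['pose'];W=P@T[:3,:3].T+T[:3,3];W[z==0]=np.nan;return W
E
python3 - <<'E'
from h import *
print(monitor.get_state())
for c in ['scene','top']:
    d=snap(c,c+'0.png');print(c,d['pose'].round(3).tolist(),d['camera_matrix'].round(1).tolist())
    np.savez('pics/'+c+'0.npz',W=cloud(d))
    for n in ['flange','flip_nest','leaf_axis','leaf_seat','leaf_bar','leaf_lip','receiver_seat','large_flange','oil_flask','dark_jar','glue_bottle','rubber_block','steel_bolt','grey_nut']:
        print(n,[(np.round(q['xyz'],3).tolist(),round(q['conf'],2)) for q in eyes.tip_of(n,c)])
print(monitor.get_state()['clock'])
E
```

```text
pics
{'clock': 0.0, 'joint_pos': array([ 1.15440855e+00,  3.13991344e-01,  4.49949673e-02,  1.30360635e+00,
       -7.19162778e-06,  1.43120310e+00]), 'qvel': array([-0.00061931,  0.00079903,  0.00105705,  0.00162551, -0.00013309,
        0.0022769 ]), 'tau': array([-8.76422437e-04, -4.80624032e+01,  2.98536712e+01,  1.93870033e-02,
       -1.79348663e-04, -3.43428087e-05]), 'tcp_pos': array([0.15693319, 0.55264371, 0.23042057]), 'orientation': array([ 4.42018768e-04,  7.97894911e-01,  6.02795898e-01, -7.87654584e-04]), 'wrist_force': array([ 0.19879699, -0.59729992, -0.15139976]), 'ft_torque': array([-0.01397193,  0.00671465,  0.04008467]), 'finger_gap': 0.08505210138417234}
scene [[0.79, -0.346, 0.506, -0.131], [-0.613, -0.418, 0.671, -0.784], [-0.02, -0.84, -0.542, 0.711], [0.0, 0.0, 0.0, 1.0]] [[513.0, 0.0, 325.6], [0.0, 513.0, 209.4], [0.0, 0.0, 1.0]]
flange [([0.507, -0.062, 0.032], 0.78), ([0.654, 0.052, 0.031], 0.59), ([0.297, 0.28, 0.03], 0.58), ([0.636, -0.24, -0.0], 0.52)]
flip_nest [([0.516, 0.244, 0.002], 0.72)]
leaf_axis [([0.516, 0.246, 0.05], 0.71)]
leaf_seat [([0.554
[... 947 characters left out ...]
034], 0.53), ([0.545, 0.042, 0.03], 0.48), ([0.523, -0.282, 0.031], 0.3)]
flip_nest [([0.518, 0.243, -0.0], 0.96)]
leaf_axis [([0.516, 0.244, 0.051], 0.87), ([0.64, -0.247, -0.006], 0.31)]
leaf_seat [([0.425, -0.062, 0.0], 0.49)]
leaf_bar [([0.602, 0.334, 0.083], 0.57), ([0.421, -0.174, 0.001], 0.54)]
leaf_lip [([0.579, 0.31, 0.068], 0.94)]
receiver_seat [([0.492, 0.222, 0.056], 0.89)]
large_flange [([0.523, -0.282, 0.03], 0.71)]
oil_flask [([0.535, -0.166, 0.002], 0.8)]
dark_jar [([0.651, -0.084, 0.002], 0.94)]
glue_bottle [([0.639, -0.246, -0.003], 0.72)]
rubber_block [([0.421, -0.174, 0.003], 0.59)]
steel_bolt [([0.625, -0.143, 0.002], 0.45)]
grey_nut [([0.428, -0.064, -0.002], 0.46)]
1.5
```

View pics/scene0.png

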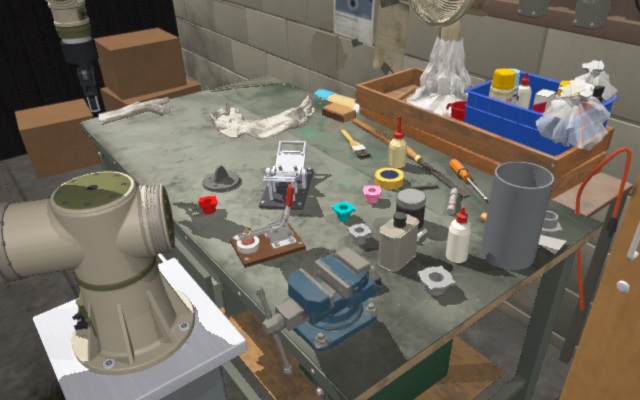

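View pics/top0.png

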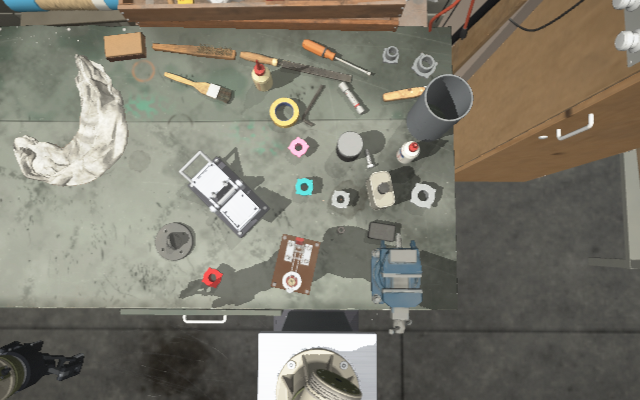

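The grey small flange shows in the top view at about (340,198), left of the flask, and the large one is at (424,195). The nest is at about (222,193), and pink (299,147) and turquoise (304,187) look-alikes stand nearby. Next I'll zoom in and measure.

```bash
python3 - <<'E'
from h import *
im=cv2.imread('pics/top0.png')
a=cv2.resize(im[150:240,280:440],None,fx=5,fy=5,interpolation=cv2.INTER_CUBIC);cv2.imwrite('pics/ta.png',a)
b=cv2.resize(im[140:245,170:275],None,fx=5.6,fy=5.6,interpolation=cv2.INTER_CUBIC);cv2.imwrite('pics/tb.png',b)
W=np.load('pics/top0.npz')['W']
# flange disc
for cam in ['top','scene']:
    W=np.load('pics/%s0.npz'%cam)['W']
    m=(abs(W[...,0]-.508)<.045)&(abs(W[...,1]+.062)<.045)&(W[...,2]>.022)&(W[...,2]<.045)
    P=W[m];print(cam,len(P),np.median(P,0).round(4),P.min(0).round(3),P.max(0).round(3))
    xy=P[:,:2].astype(np.float32);c,r=cv2.minEnclosingCircle(xy);print(c,r)
    for it in range(1):
        q=xy-np.array(c);th=np.degrees(np.arctan2(q[:,1],q[:,0]));rr=np.hypot(*q.T)
        print([(t,round(float(np.max(rr[np.abs((th-t+180)%360-180)<8],initial=0)),3)) for t in range(-180,180,15)])
    m=(abs(W[...,0]-.54)<.14)&(abs(W[...,1]-.27)<.14)&(W[...,2]>.06)
    # leaf bar pts farthest along dir
    n=np.array([np.cos(np.radians(46.5)),np.sin(np.radians(46.5))])
    P=W[m];s=(P[:,:2]-np.array([.517,.244]))@n;t=(P[:,:2]-np.array([.517,.244]))@np.array([-n[1],n[0]])
    Q=P[(s>.105)&(s<.15)];tt=t[(s>.105)&(s<.15)];ss=s[(s>.105)&(s<.15)]
    print('bar',len(Q),np.c_[ss,tt,Q[:,2]][:40].round(3).tolist())
    f=cv2.fitLine(Q[:,:2].astype(np.float32),cv2.DIST_L2,0,.01,.01).ravel();print(f,np.degrees(np.arctan2(f[1],f[0])))
E
```

```text
top 214 [ 0.5104 -0.0589  0.0329] [ 0.489 -0.083  0.024] [ 0.535 -0.037  0.04 ]
(0.5107941627502441, -0.05983709171414375) 0.0282751452177763
[(-180, 0.022), (-165, 0.023), (-150, 0.026), (-135, 0.024), (-120, 0.023), (-105, 0.023), (-90, 0.023), (-75, 0.024), (-60, 0.028), (-45, 0.026), (-30, 0.023), (-15, 0.022), (0, 0.022), (15, 0.022), (30, 0.028), (45, 0.024), (60, 0.023), (75, 0.023), (90, 0.023), (105, 0.024), (120, 0.028), (135, 0.026), (150, 0.023), (165, 0.023)]
bar 150 [[0.128, -0.038, 0.082], [0.126, -0.04, 0.082], [0.125, -0.034, 0.09], [0.123, -0.036, 0.091], [0.121, -0.038, 0.089], [0.121, -0.04, 0.084], [0.125, -0.031, 0.089], [0.123, -0.032, 0.09], [0.122, -0.034, 0.089], [0.12, -0.036, 0.088], [0.119, -0.038, 0.085], [0.118, -0.039, 0.083], [0.126, -0.027, 0.086], [0.123, -0.029, 0.089], [0.121, -0.031, 0.09], [0.12, -0.032, 0.087], [0.12, -0.034, 0.083], [0.116, -0.036, 0.09], [0.115, -0.038, 0.087], [0.115, -0.039, 0.08], [0.126, -0.023, 0.085], [0.123, -0.025, 0.09], [0.122, -0.027, 0.088], [0.12, -0.029, 0.087], [0.121, -0.03, 0.08], [0.118, -0.032, 0.084], [0.1
[... 1157 characters left out ...]
, 0.087], [0.122, 0.002, 0.085], [0.117, -0.001, 0.087], [0.123, -0.003, 0.085], [0.121, -0.006, 0.086], [0.123, -0.009, 0.085], [0.127, -0.011, 0.083], [0.116, -0.016, 0.088], [0.124, -0.017, 0.085], [0.118, -0.021, 0.087], [0.118, -0.024, 0.087], [0.119, -0.027, 0.087], [0.123, -0.029, 0.085], [0.12, -0.032, 0.087], [0.126, -0.034, 0.084], [0.115, 0.039, 0.084], [0.121, 0.037, 0.081], [0.115, 0.033, 0.084], [0.117, 0.03, 0.083], [0.118, 0.028, 0.083], [0.117, 0.025, 0.084], [0.118, 0.022, 0.083], [0.121, 0.02, 0.082], [0.119, 0.016, 0.083], [0.119, 0.013, 0.083], [0.122, 0.011, 0.082], [0.117, 0.007, 0.084], [0.119, 0.005, 0.083]]
[ 0.7174284  -0.69663227  0.59765506  0.32898235] -44.15743
```

View pics/ta.png

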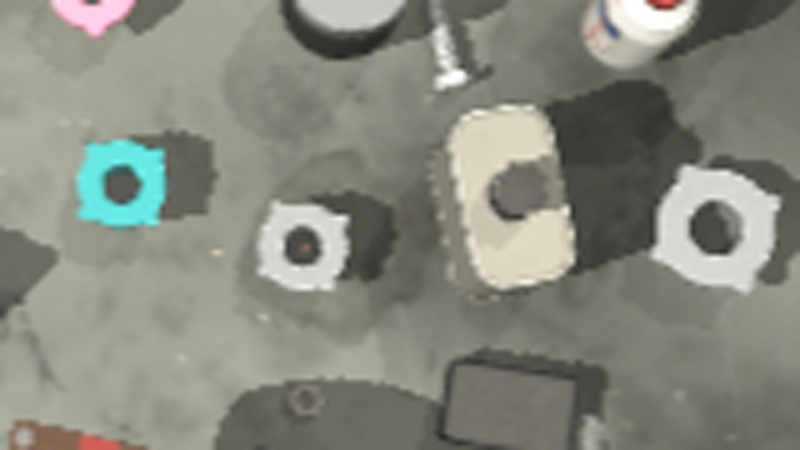

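View pics/tb.png

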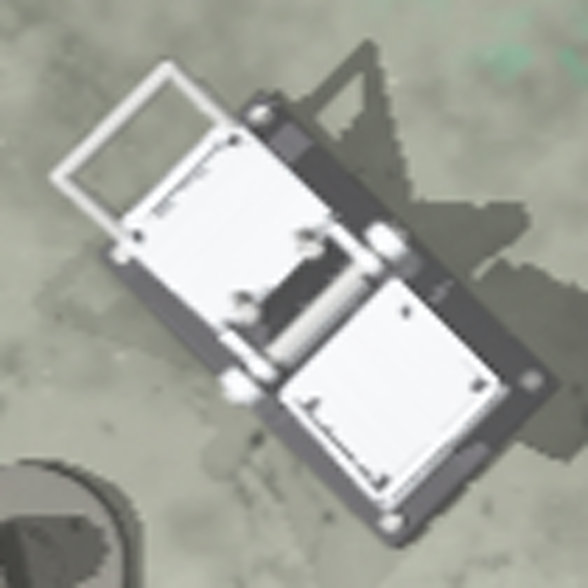

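send_rows([
  [0.04, -0.02, -0.007, 0, 255],
  [0.041, -0.02, -0.007, 0, 255],
  [0.041, -0.02, -0.007, 0, 255],
  [0.041, -0.02, -0.007, 0, 255],
  [0.041, -0.02, -0.007, 0, 255],
  [0.041, -0.02, -0.007, 0, 255],
  [0.041, -0.02, -0.007, 0, 255],
  [0.041, -0.02, -0.007, 0, 255],
  [0.041, -0.02, -0.007, 0, 255],
  [0.04, -0.02, -0.007, 0, 255],
  [0.04, -0.02, -0.007, 0, 255],
  [0, 0, 0, 0, 255],
], newtons=40)

```text
clock: 2.7
tcp_pos: [0.6097, 0.3293, 0.1518]
orientation: [0.001, 0.8, 0.6, -0.0]
wrist_force: [0.6, -0.0, 0.3]
finger_gap: 0.0001
```

send_rows([
  [0, 0, -0.025, 0, 255],
  [0, 0, -0.025, 0, 255],
  [0, 0, -0.01, 0, 255],
  [0, 0, -0.005, 0, 255],
  [0, 0, -0.005, 0, 255],
  [0, 0, -0.005, 0, 255],
  [0, 0, -0.003, 0, 255],
  [0, 0, -0.003, 0, 255],
  [0, 0, 0, 0, 255],
])

```text
clock: 3.6
tcp_pos: [0.6055, 0.3332, 0.0735]
orientation: [0.0, 0.798, 0.603, 0.0]
wrist_force: [-0.6, 0.4, 1.6]
finger_gap: 0.0003
```

send_rows([
  [0, 0, -0.002, 0, 255],
  [0, 0, -0.002, 0, 255],
  [0, 0, -0.001, 0, 255],
  [0, 0, 0, 0, 255],
])

```text
clock: 4.0
tcp_pos: [0.6057, 0.3334, 0.0712]
orientation: [0.0, 0.798, 0.603, 0.001]
wrist_force: [-3.0, -1.2, 13.9]
finger_gap: -0.0002
```

send_rows([
  [0, 0, 0.04, 0, 60],
  [0, 0, 0.05, 0, 60],
  [-0.012, -0.048, 0, 4, 60],
  [-0.012, -0.048, 0, 0, 60],
  [-0.012, -0.048, 0, 0, 60],
  [-0.012, -0.048, 0, 0, 60],
  [-0.012, -0.048, 0, 0, 60],
  [-0.012, -0.048, 0, 0, 60],
  [-0.012, -0.048, 0, 0, 60],
  [-0.011, -0.048, 0, 0, 60],
  [0, -0.0085, 0, 0, 60],
  [0, 0, 0, 0, 60],
])

```text
clock: 5.2
tcp_pos: [0.5097, -0.0609, 0.1582]
orientation: [-0.0, 0.778, 0.629, -0.0]
wrist_force: [-0.2, -0.4, -0.1]
finger_gap: 0.0653
```

```bash
python3 - <<'E'
from h import *
print({k:v for k,v in monitor.get_state().items() if k in('tcp_pos','finger_gap','clock','orientation')})
d=snap('scene','s1.png');c=cv2.resize(cv2.imread('pics/s1.png')[130:310,280:480],None,fx=3.3,fy=3.3);cv2.imwrite('pics/s1c.png',c)
for n in ['leaf_bar','leaf_seat','leaf_lip']:print(n,[(np.round(q['xyz'],3).tolist(),round(q['conf'],2)) for q in eyes.tip_of(n,'scene')][:2])
E
```

```text
{'clock': 5.2, 'tcp_pos': array([ 0.50971916, -0.06093845,  0.15818481]), 'orientation': array([-2.20751989e-04,  7.77579396e-01,  6.28784722e-01, -9.22698651e-05]), 'finger_gap': 0.06530359110742757}
leaf_bar [([0.606, 0.332, 0.068], 0.77), ([0.429, -0.063, -0.0], 0.31)]
leaf_seat [([0.553, 0.282, 0.044], 0.91)]
leaf_lip [([0.579, 0.311, 0.059], 0.88)]
```

View pics/s1c.png

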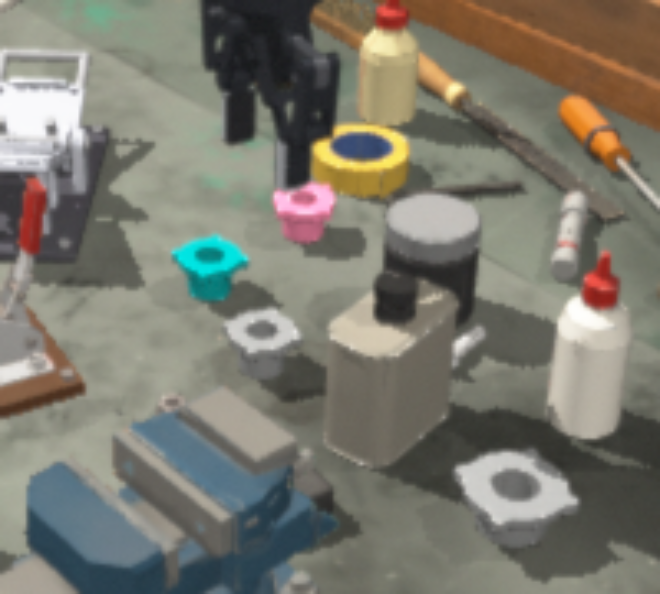

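send_rows([
  [0, 0, -0.045, 0, 60],
  [0, 0, -0.045, 0, 60],
  [0, 0, -0.035, 0, 60],
  [0, 0, -0.015, 0, 60],
  [0, 0, -0.01, 0, 60],
  [0, 0, 0, 0, 60],
  [0, 0, 0, 0, 255],
  [0, 0, 0, 0, 255],
  [0, 0, 0, 0, 255],
  [0, 0, 0, 0, 255],
  [0, 0, 0, 0, 255],
], newtons=30)

```text
clock: 6.5
tcp_pos: [0.5114, -0.0593, 0.0096]
orientation: [0.001, 0.776, 0.63, 0.001]
wrist_force: [0.4, 3.6, 6.2]
finger_gap: 0.0452
```

```bash
python3 - <<'E'
from h import *
d=snap('scene','s2.png');c=cv2.resize(cv2.imread('pics/s2.png')[130:310,280:480],None,fx=3.3,fy=3.3);cv2.imwrite('pics/s2c.png',c)
E
```

```text
(no output)
```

View pics/s2c.png

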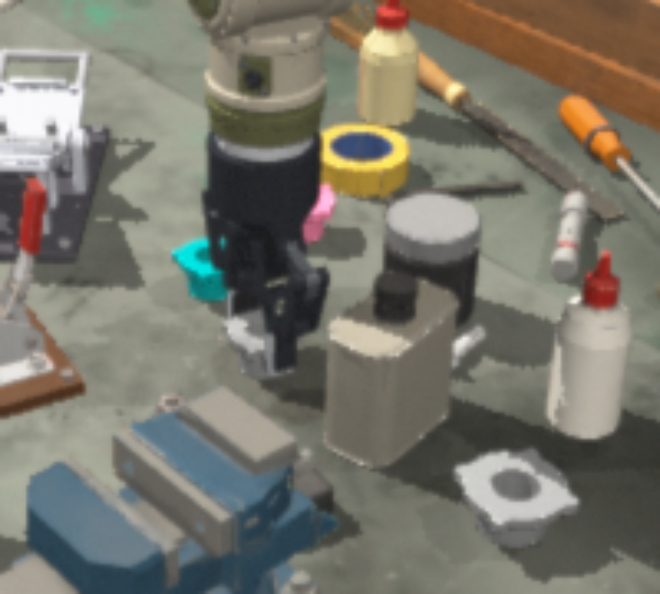

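send_rows([
  [0, 0, 0.02, 0, 255],
  [0, 0, 0.05, 0, 255],
  [0, 0, 0.05, 0, 255],
  [0.005, 0.04, 0, 8, 255],
  [0.005, 0.044, 0, 8, 255],
  [0.005, 0.044, 0, 8, 255],
  [0.005, 0.044, 0, 8, 255],
  [0.005, 0.044, 0, 8, 255],
  [0.005, 0.044, 0, 8, 255],
  [0.005, 0.044, 0, 8, 255],
  [0.006, 0.036, 0, 2, 255],
  [0, 0, 0, 0, 255],
])

```text
clock: 7.75
tcp_pos: [0.5513, 0.2847, 0.1278]
orientation: [0.0, 0.371, 0.929, 0.001]
wrist_force: [-0.5, 0.3, -2.1]
finger_gap: 0.0453
```

```bash
python3 - <<'E'
from h import *
s=monitor.get_state();print(s['tcp_pos'],s['orientation'],s['finger_gap'],s['wrist_force'])
d=snap('scene','s3.png');c=cv2.resize(cv2.imread('pics/s3.png')[80:260,190:390],None,fx=3.3,fy=3.3);cv2.imwrite('pics/s3c.png',c)
for n in ['flange_face','flange_hub_end','leaf_seat','leaf_axis']:print(n,[(np.round(q['xyz'],3).tolist(),round(q['conf'],2)) for q in eyes.tip_of(n,'scene')][:3])
E
```

```text
[0.55132346 0.28469809 0.12775263] [1.07068438e-04 3.70965138e-01 9.28646579e-01 6.20913846e-04] 0.04526496525882881 [-0.48043738  0.3093818  -2.1360114 ]
flange_face [([0.651, 0.054, 0.03], 0.69), ([0.3, 0.282, 0.036], 0.61), ([0.553, 0.284, 0.151], 0.53)]
flange_hub_end [([0.656, 0.054, -0.001], 0.75), ([0.297, 0.282, -0.001], 0.59), ([0.545, 0.038, 0.0], 0.53)]
leaf_seat [([0.558, 0.286, 0.043], 0.83), ([0.653, -0.081, -0.004], 0.35), ([0.551, 0.28, 0.115], 0.23)]
leaf_axis [([0.517, 0.247, 0.05], 0.85)]
```

View pics/s3c.png

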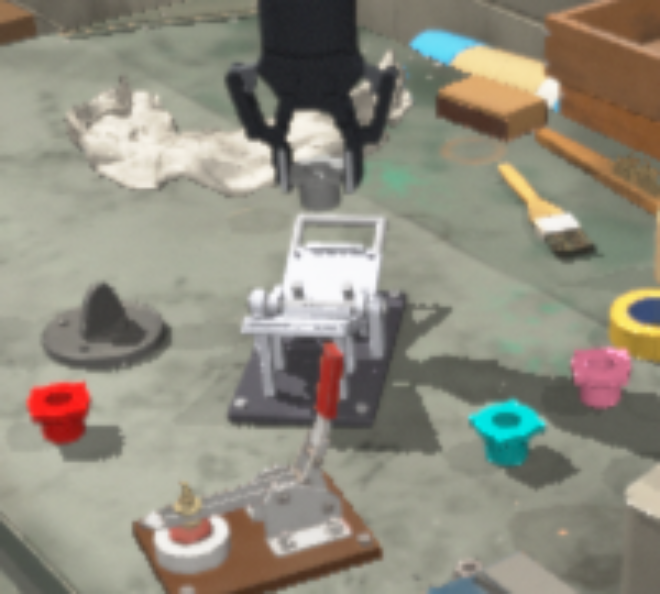

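send_rows([
  [0, 0, -0.025, 0, 255],
  [0, 0, -0.025, 0, 255],
  [0, 0, -0.01, 0, 255],
  [0, 0, -0.005, 0, 255],
  [0, 0, 0, 0, 255],
  [0, 0, 0, 0, 255],
])

```text
clock: 8.6
tcp_pos: [0.552, 0.2806, 0.0644]
orientation: [0.001, 0.374, 0.928, 0.001]
wrist_force: [-0.3, 0.4, -1.9]
finger_gap: 0.0451
```

send_rows([
  [0, 0, -0.003, 0, 255],
  [0, 0, -0.002, 0, 255],
  [0, 0, -0.002, 0, 255],
  [0, 0, 0, 0, 255],
], newtons=20)

```text
clock: 9.0
tcp_pos: [0.5509, 0.2807, 0.0561]
orientation: [-0.0, 0.373, 0.928, -0.0]
wrist_force: [-0.0, 0.3, -2.0]
finger_gap: 0.0451
```

send_rows([
  [0, 0, -0.002, 0, 255],
  [0, 0, -0.001, 0, 255],
  [0, 0, -0.001, 0, 255],
  [0, 0, 0, 0, 255],
], newtons=20)

```text
clock: 9.4
tcp_pos: [0.5509, 0.2804, 0.0544]
orientation: [0.0, 0.373, 0.928, 0.0]
wrist_force: [-5.3, -2.6, 11.5]
finger_gap: 0.0452
```

```bash
python3 - <<'E'
from h import *
s=monitor.get_state();print(s['tcp_pos'],s['wrist_force'])
d=snap('scene','s4.png');c=cv2.resize(cv2.imread('pics/s4.png')[110:230,230:350],None,fx=5,fy=5,interpolation=cv2.INTER_CUBIC);cv2.imwrite('pics/s4c.png',c)
E
```

```text
[0.55094805 0.28040325 0.05441262] [-5.2597745  -2.62197918 11.5381041 ]
```

View pics/s4c.png

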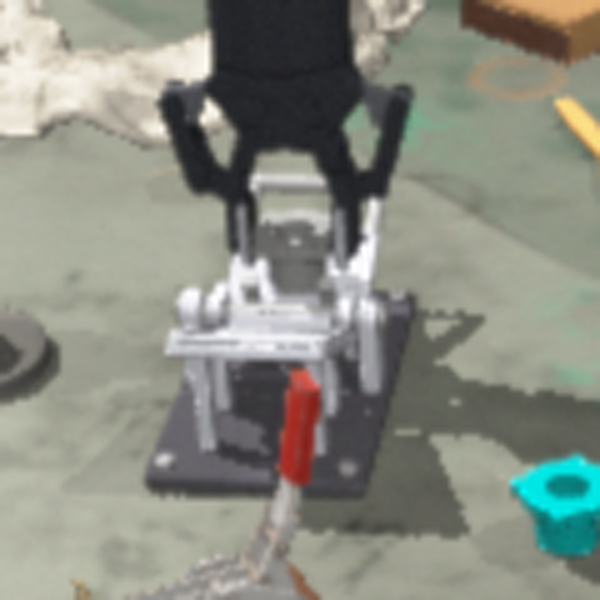

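send_rows([
  [0, 0, -0.001, 0, 255],
  [0, 0, -0.001, 0, 255],
  [0, 0, 0, 0, 255],
])

```text
clock: 9.75
tcp_pos: [0.5506, 0.28, 0.0537]
orientation: [0.001, 0.374, 0.928, -0.0]
wrist_force: [-9.8, -5.5, 20.8]
finger_gap: 0.0453
```

send_rows([
  [0, 0, 0.002, 0, 255],
  [0, 0, 0, 0, 118],
  [0, 0, 0, 0, 112],
  [0, 0, 0, 0, 105],
  [0, 0, 0, 0, 95],
  [0, 0, 0, 0, 80],
  [0, 0, 0, 0, 60],
  [0, 0, 0, 0, 60],
  [0, 0, 0, 0, 60],
])

```text
clock: 10.65
tcp_pos: [0.5512, 0.2807, 0.0522]
orientation: [-0.0, 0.373, 0.928, -0.0]
wrist_force: [-0.9, -0.7, -0.1]
finger_gap: 0.0654
```

```bash
python3 - <<'E'
from h import *
s=monitor.get_state();print(s['tcp_pos'],s['wrist_force'],s['finger_gap'])
d=snap('scene','s5.png');c=cv2.resize(cv2.imread('pics/s5.png')[110:230,230:350],None,fx=5,fy=5,interpolation=cv2.INTER_CUBIC);cv2.imwrite('pics/s5c.png',c)
E
```

```text
[0.5511666  0.28065818 0.05221176] [-0.9002514  -0.67747473 -0.07194279] 0.06544846829070648
```

View pics/s5c.png

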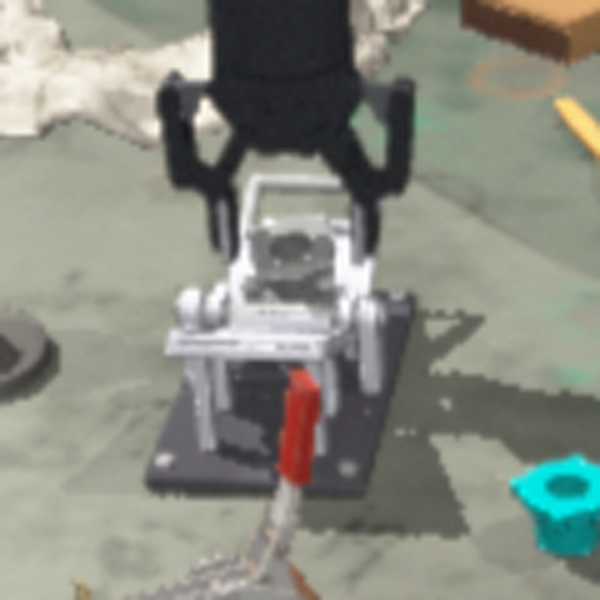

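send_rows([
  [0, 0, 0.02, 0, 50],
  [0, 0, 0.04, 0, 60],
  [0, 0, 0.05, 0, 60],
  [0.03, 0.03, 0.02, -8, 60],
  [0.025, 0.025, 0, -8, 60],
  [0, 0, 0, -8, 60],
  [0, 0, 0, -8, 60],
  [0, 0, 0, -8, 60],
  [0, 0, 0, -8, 60],
  [0, 0, 0, -8, 60],
  [0, 0, 0, -8, 60],
  [0, 0, 0, -8, 180],
])

```text
clock: 11.9
tcp_pos: [0.6061, 0.3356, 0.1821]
orientation: [-0.0, 0.849, 0.529, -0.0]
wrist_force: [-0.0, 0.8, -0.1]
finger_gap: 0.0521
```

```bash
python3 - <<'E'
from h import *
s=monitor.get_state();print(s['tcp_pos'],s['wrist_force'],s['finger_gap'])
d=snap('scene','s6.png');c=cv2.resize(cv2.imread('pics/s6.png')[110:230,230:350],None,fx=5,fy=5,interpolation=cv2.INTER_CUBIC);cv2.imwrite('pics/s6c.png',c)
for n in ['flange_face','flange_hub_end','leaf_seat','leaf_bar']:
  print(n,[(np.round(q['xyz'],3).tolist(),round(q['conf'],2)) for q in eyes.tip_of(n,'scene') if q['xyz'][1]>.2 and q['xyz'][0]>.4])
W=cloud(d);o=np.array([.517,.245]);n=np.array([.693,.721]);t=np.array([-.721,.693])
q=W[...,:2]-o;S=q@n;Tt=q@t
a=np.radians(22);X=S*np.cos(a)+(W[...,2]-.052)*np.sin(a);Z=-S*np.sin(a)+(W[...,2]-.052)*np.cos(a)
m=(abs(Tt)<.05)&(X>0.01)&(X<.1)&(Z>-.012)&(Z<.012)
print(m.sum(),X[m].min(),X[m].max(),Tt[m].min(),Tt[m].max(),np.median(X[m]),np.median(Tt[m]),np.percentile(Z[m],[10,50,90]))
E
```

```text
[0.60611183 0.33562527 0.18214673] [-0.00386239  0.82977094 -0.05618923] 0.052147573109276174
flange_face [([0.543, 0.272, 0.073], 0.69)]
flange_hub_end [([0.553, 0.277, 0.038], 0.82)]
leaf_seat [([0.555, 0.282, 0.043], 0.77), ([0.58, 0.309, 0.057], 0.64), ([0.544, 0.275, 0.073], 0.35)]
leaf_bar [([0.606, 0.332, 0.07], 0.56)]
258 0.01003259344889644 0.06777294774921368 -0.03743376682095199 0.03987088406866379 0.033196346729441134 0.0019321039083783221 [-0.0067236   0.00077956  0.00426987]
```

View pics/s6c.png

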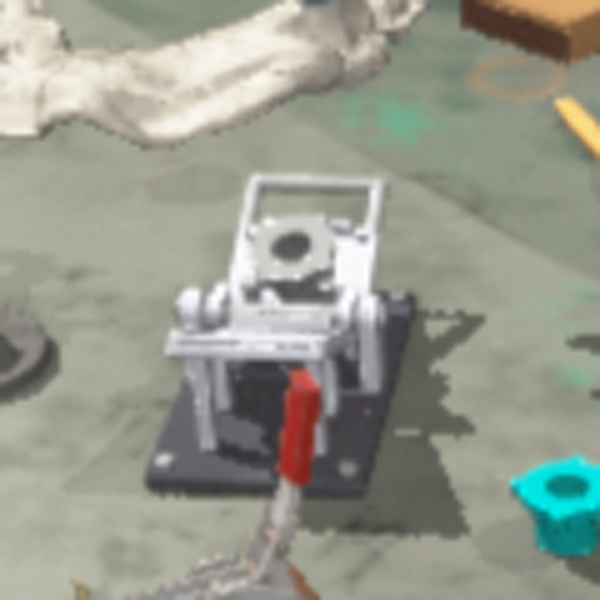

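send_rows([
  [0, 0, 0, -8, 180],
  [0, 0, 0, -8, 180],
  [0, 0, 0, -2, 180],
  [0, 0, -0.03, 0, 180],
  [0, 0, -0.04, 0, 180],
  [0, 0, -0.03, 0, 180],
  [0, 0, -0.015, 0, 180],
  [0, 0, -0.008, 0, 180],
  [0, 0, -0.008, 0, 180],
  [0, 0, 0, 0, 180],
], newtons=25)

```text
clock: 13.15
tcp_pos: [0.6061, 0.3356, 0.0509]
orientation: [-0.0, 0.92, 0.392, -0.0]
wrist_force: [0.3, -1.1, 0.4]
finger_gap: 0.0251
```

```bash
python3 - <<'E'
from h import *
s=monitor.get_state();print(s['tcp_pos'],s['wrist_force'],s['finger_gap'])
d=snap('scene','s7.png');c=cv2.resize(cv2.imread('pics/s7.png')[80:220,220:360],None,fx=4.2,fy=4.2,interpolation=cv2.INTER_CUBIC);cv2.imwrite('pics/s7c.png',c)
E
```

```text
[0.60607277 0.3356046  0.05093149] [ 0.33802125 -1.06197788  0.39676223] 0.02510725547705924
```

View pics/s7c.png

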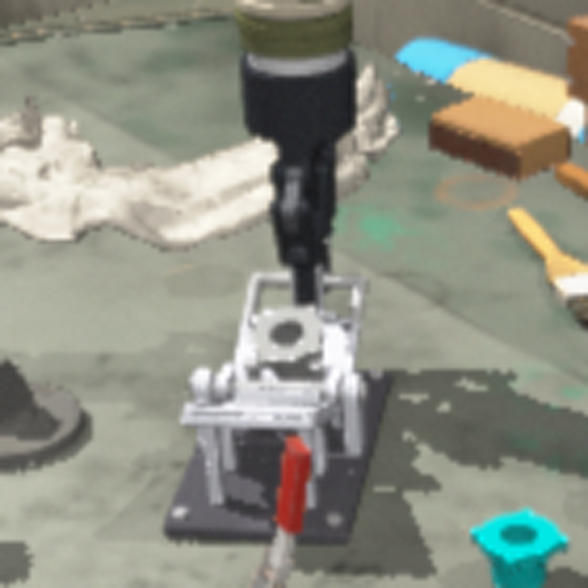

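Fingers are astride the bar without contact. Next I'll close on it.

send_rows([
  [0, 0, 0, 0, 255],
  [0, 0, 0, 0, 255],
  [0, 0, 0, 0, 255],
  [0, 0, 0, 0, 255],
])

```text
clock: 13.6
tcp_pos: [0.6054, 0.3344, 0.0525]
orientation: [0.001, 0.92, 0.392, -0.001]
wrist_force: [-5.1, -3.9, 3.8]
finger_gap: 0.0077
```

```bash
python3 - <<'E'
import numpy as np
# bar arc: step list in s,z -> world deltas
R=.127;a0=np.radians(6.8);n=np.array([.693,.721])
N=40;st=2.30/N
A=a0+st*np.arange(N+1)
p=np.c_[R*np.cos(A)[:,None]*n,R*np.sin(A)]
d=np.diff(p,axis=0).round(4)
# carry rounding
q=p.round(4);d=np.diff(q,axis=0)
for i in range(0,N,10): print(np.round(d[i:i+10],4).tolist())
print(p[-1]-p[0])
E
```

```text
[[-0.0008, -0.0008, 0.0073], [-0.001, -0.001, 0.0071], [-0.0013, -0.0014, 0.0071], [-0.0016, -0.0016, 0.0069], [-0.0018, -0.002, 0.0068], [-0.0022, -0.0022, 0.0066], [-0.0024, -0.0025, 0.0064], [-0.0026, -0.0027, 0.0063], [-0.0029, -0.003, 0.006], [-0.0031, -0.0033, 0.0057]]
[[-0.0034, -0.0035, 0.0055], [-0.0035, -0.0037, 0.0052], [-0.0038, -0.0039, 0.0049], [-0.0039, -0.0041, 0.0045], [-0.0042, -0.0043, 0.0043], [-0.0042, -0.0044, 0.0038], [-0.0045, -0.0047, 0.0036], [-0.0045, -0.0047, 0.0031], [-0.0047, -0.0049, 0.0028], [-0.0048, -0.005, 0.0023]]
[[-0.0049, -0.005, 0.002], [-0.0049, -0.0052, 0.0016], [-0.005, -0.0052, 0.0011], [-0.0051, -0.0052, 0.0008], [-0.005, -0.0053, 0.0003], [-0.0051, -0.0052, -0.0001], [-0.005, -0.0053, -0.0005], [-0.005, -0.0052, -0.001], [-0.005, -0.0052, -0.0013], [-0.0049, -0.0051, -0.0018]]
[[-0.0049, -0.005, -0.0022], [-0.0047, -0.0049, -0.0025], [-0.0046, -0.0048, -0.003], [-0.0045, -0.0047, -0.0033], [-0.0044, -0.0046, -0.0037], [-0.0042, -0.0043, -0.0041], [-0.004, -0.0042, -0.0044], [-0.0039, -0.0041, -0.0047], [-0.0036, -0.0038, -0.005], [-0.0035, -0.0036, -0.0054]]
[-0.15338989 -0.15958746  0.06898206]
```

send_rows([
  [-0.0004, -0.0004, 0.0036, 0, 255],
  [-0.0004, -0.0004, 0.0037, 0, 255],
  [-0.001, -0.001, 0.0071, 0, 255],
  [-0.0013, -0.0014, 0.0071, 0, 255],
  [-0.0016, -0.0016, 0.0069, 0, 255],
  [-0.0018, -0.002, 0.0068, 0, 255],
  [-0.0022, -0.0022, 0.0066, 0, 255],
  [-0.0024, -0.0025, 0.0064, 0, 255],
  [-0.0026, -0.0027, 0.0063, 0, 255],
  [-0.0029, -0.003, 0.006, 0, 255],
  [-0.0031, -0.0033, 0.0057, 0, 255],
  [0, 0, 0, 0, 255],
])

```text
clock: 14.8
tcp_pos: [0.5866, 0.3151, 0.1192]
orientation: [-0.0, 0.92, 0.392, 0.001]
wrist_force: [-0.3, -3.4, -2.4]
finger_gap: 0.0078
```

```bash
python3 - <<'E'
from h import *
s=monitor.get_state();print(s['tcp_pos'],s['wrist_force'],s['finger_gap'])
d=snap('scene','s8.png');c=cv2.resize(cv2.imread('pics/s8.png')[80:220,220:360],None,fx=4.2,fy=4.2,interpolation=cv2.INTER_CUBIC);cv2.imwrite('pics/s8c.png',c)
E
```

```text
[0.5866128  0.31507916 0.11924561] [-0.30202525 -3.40316483 -2.42731037] 0.007837715042399652
```

View pics/s8c.png

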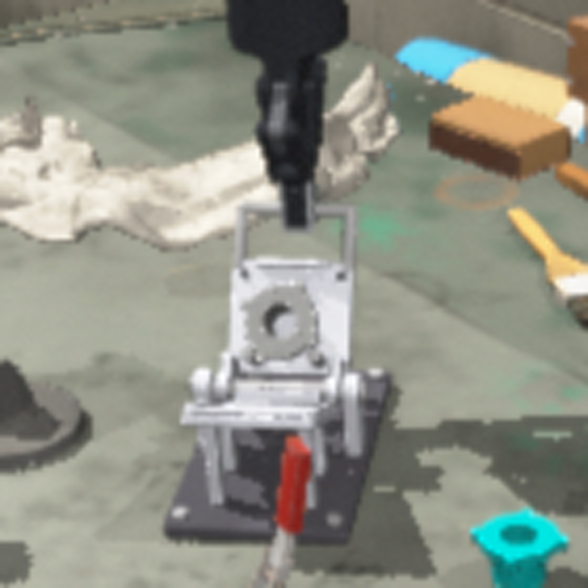

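send_rows([
  [-0.0034, -0.0035, 0.0055, 0, 255],
  [-0.0035, -0.0037, 0.0052, 0, 255],
  [-0.0038, -0.0039, 0.0049, 0, 255],
  [-0.0039, -0.0041, 0.0045, 0, 255],
  [-0.0042, -0.0043, 0.0043, 0, 255],
  [-0.0042, -0.0044, 0.0038, 0, 255],
  [-0.0045, -0.0047, 0.0036, 0, 255],
  [-0.0045, -0.0047, 0.0031, 0, 255],
  [-0.0047, -0.0049, 0.0028, 0, 255],
  [-0.0048, -0.005, 0.0023, 0, 255],
  [-0.0049, -0.005, 0.002, 0, 255],
  [-0.0049, -0.0052, 0.0016, 0, 255],
])

```text
clock: 16.05
tcp_pos: [0.5381, 0.2647, 0.1657]
orientation: [-0.002, 0.92, 0.393, 0.006]
wrist_force: [3.4, 4.4, 8.1]
finger_gap: 0.0076
```

send_rows([
  [-0.005, -0.0052, 0.0011, 0, 255],
  [-0.0051, -0.0052, 0.0008, 0, 255],
  [-0.005, -0.0053, 0.0003, 0, 255],
  [-0.0051, -0.0052, -0.0001, 0, 255],
  [-0.005, -0.0053, -0.0005, 0, 255],
  [-0.005, -0.0052, -0.001, 0, 255],
  [-0.005, -0.0052, -0.0013, 0, 255],
  [-0.0049, -0.0051, -0.0018, 0, 255],
  [-0.0049, -0.005, -0.0022, 0, 255],
  [-0.0047, -0.0049, -0.0025, 0, 255],
])

```text
clock: 17.05
tcp_pos: [0.4866, 0.2114, 0.1586]
orientation: [-0.0, 0.92, 0.392, 0.004]
wrist_force: [-3.6, -0.3, 17.5]
finger_gap: 0.0076
```

```bash
python3 - <<'E'
from h import *
s=monitor.get_state();print(s['tcp_pos'],s['wrist_force'],s['finger_gap'])
d=snap('scene','s9.png');c=cv2.resize(cv2.imread('pics/s9.png')[80:220,220:360],None,fx=4.2,fy=4.2,interpolation=cv2.INTER_CUBIC);cv2.imwrite('pics/s9c.png',c)
E
```

```text
[0.48655372 0.21141794 0.15857336] [-3.58450369 -0.33128363 17.54472857] 0.0075906080731005104
```

View pics/s9c.png

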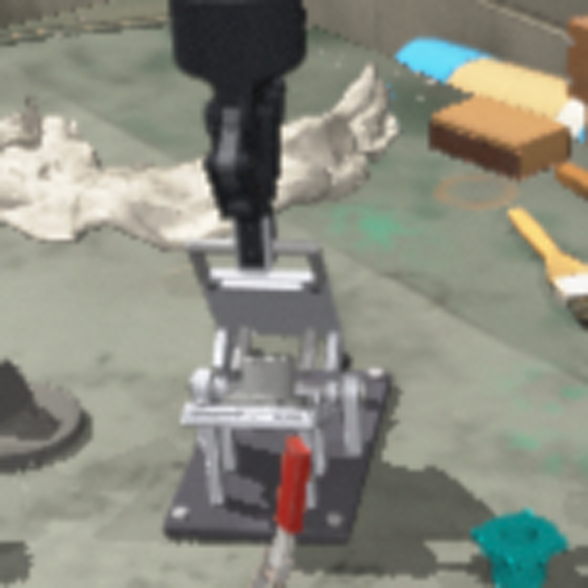

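send_rows([
  [-0.0046, -0.0048, -0.003, 0, 255],
  [-0.0045, -0.0047, -0.0033, 0, 255],
  [-0.0044, -0.0046, -0.0037, 0, 255],
  [-0.0042, -0.0043, -0.0041, 0, 255],
  [-0.004, -0.0042, -0.0044, 0, 255],
  [-0.0039, -0.0041, -0.0047, 0, 255],
  [-0.0036, -0.0038, -0.005, 0, 255],
  [-0.0035, -0.0036, -0.0054, 0, 255],
  [0, 0, 0, 0, 255],
  [0, 0, 0, 0, 255],
])

```text
clock: 18.1
tcp_pos: [0.451, 0.1748, 0.1217]
orientation: [0.001, 0.92, 0.392, -0.001]
wrist_force: [-3.7, -6.7, 5.8]
finger_gap: 0.0079
```

```bash
python3 - <<'E'
from h import *
s=monitor.get_state();print(s['tcp_pos'],s['wrist_force'],s['finger_gap'])
d=snap('scene','s10.png');c=cv2.resize(cv2.imread('pics/s10.png')[80:220,220:360],None,fx=4.2,fy=4.2,interpolation=cv2.INTER_CUBIC);cv2.imwrite('pics/s10c.png',c)
for n in ['leaf_bar','leaf_lip','leaf_seat']:
  print(n,[(np.round(q['xyz'],3).tolist(),round(q['conf'],2)) for q in eyes.tip_of(n,'scene') if q['xyz'][1]>.1 and q['xyz'][0]>.4])
a=np.radians(22)+2.321
n=np.array([.693,.721])
for nm,x,z in [('bar',.123,-.0335),('lip',.086,-.03),('seat',.052,-.03)]:
  S=x*np.cos(a)-z*np.sin(a);Z=x*np.sin(a)+z*np.cos(a);print(nm,np.array([.517,.245])+S*n,Z+.052)
E
```

```text
[0.4510081  0.17484677 0.1216628 ] [-3.71748399 -6.70157267  5.84720734] 0.007924818237497735
leaf_bar [([0.451, 0.175, 0.139], 0.56), ([0.511, 0.247, 0.048], 0.19)]
leaf_lip [([0.473, 0.198, 0.116], 0.56)]
leaf_seat [([0.492, 0.217, 0.104], 0.55)]
bar [0.44957496 0.17485071] 0.13437137204242375
lip [0.47178478 0.1979579 ] 0.11555319130674183
seat [0.49313634 0.22017215] 0.10117529936002576
```

View pics/s10c.png

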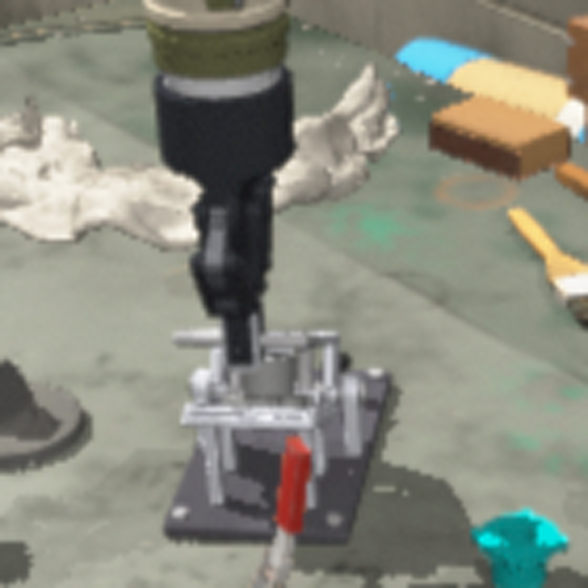

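send_rows([
  [-0.0016, -0.0017, -0.0027, 0, 255],
  [-0.0015, -0.0016, -0.0028, 0, 255],
  [-0.001, -0.001, -0.002, 0, 255],
  [0, 0, 0, 0, 255],
  [0, 0, 0, 0, 255],
])

```text
clock: 18.8
tcp_pos: [0.4498, 0.1734, 0.1188]
orientation: [-0.001, 0.92, 0.392, 0.004]
wrist_force: [-9.9, 0.4, 33.3]
finger_gap: 0.0076
```

send_rows([
  [0.0016, 0.0017, 0.0035, 0, 255],
  [0.0025, 0.0026, 0.004, 0, 255],
  [0.0035, 0.0036, 0.0054, 0, 255],
  [0.0036, 0.0038, 0.005, 0, 255],
  [0.0039, 0.0041, 0.0047, 0, 255],
  [0.004, 0.0042, 0.0044, 0, 255],
  [0.0042, 0.0043, 0.0041, 0, 255],
  [0.0044, 0.0046, 0.0037, 0, 255],
  [0.0045, 0.0047, 0.0033, 0, 255],
  [0.0046, 0.0048, 0.003, 0, 255],
  [0.0047, 0.0049, 0.0025, 0, 255],
  [0.0049, 0.005, 0.0022, 0, 255],
])

```text
clock: 20.0
tcp_pos: [0.4938, 0.2192, 0.16]
orientation: [0.001, 0.92, 0.392, -0.001]
wrist_force: [-3.0, -4.9, 5.8]
finger_gap: 0.0078
```

```bash
python3 - <<'E'
from h import *
s=monitor.get_state();print(s['tcp_pos'],s['wrist_force'],s['finger_gap'])
d=snap('scene','s11.png');c=cv2.resize(cv2.imread('pics/s11.png')[80:220,220:360],None,fx=4.2,fy=4.2,interpolation=cv2.INTER_CUBIC);cv2.imwrite('pics/s11c.png',c)
E
```

```text
[0.49383291 0.2192225  0.15997897] [-2.95780773 -4.90588788  5.80538212] 0.007824705531982824
```

View pics/s11c.png

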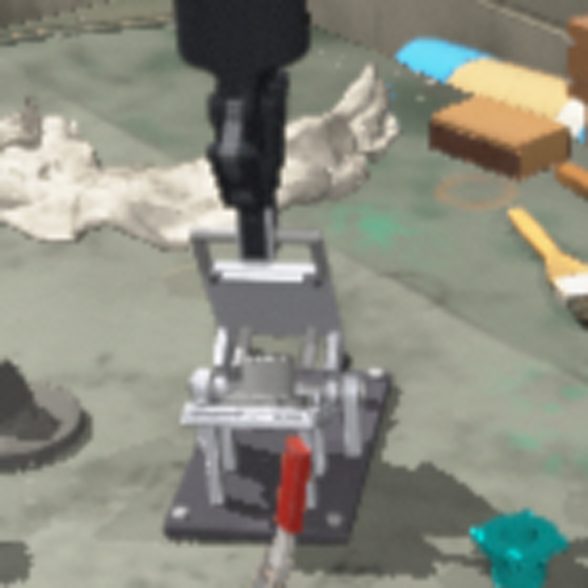

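The flange stands in the receiver, hub out. I'll swing the leaf on back.

send_rows([
  [0.0049, 0.0051, 0.0018, 0, 255],
  [0.005, 0.0052, 0.0013, 0, 255],
  [0.005, 0.0052, 0.001, 0, 255],
  [0.005, 0.0053, 0.0005, 0, 255],
  [0.0051, 0.0052, 0.0001, 0, 255],
  [0.005, 0.0053, -0.0003, 0, 255],
  [0.0051, 0.0052, -0.0008, 0, 255],
  [0.005, 0.0052, -0.0011, 0, 255],
  [0.0049, 0.0052, -0.0016, 0, 255],
  [0.0049, 0.005, -0.002, 0, 255],
  [0.0048, 0.005, -0.0023, 0, 255],
  [0.0047, 0.0049, -0.0028, 0, 255],
])

```text
clock: 21.25
tcp_pos: [0.5548, 0.2824, 0.1521]
orientation: [-0.0, 0.92, 0.392, -0.0]
wrist_force: [-1.3, -1.7, 1.4]
finger_gap: 0.0078
```

send_rows([
  [0.0045, 0.0047, -0.0031, 0, 255],
  [0.0045, 0.0047, -0.0036, 0, 255],
  [0.0042, 0.0044, -0.0038, 0, 255],
  [0.0042, 0.0043, -0.0043, 0, 255],
  [0.0039, 0.0041, -0.0045, 0, 255],
  [0.0038, 0.0039, -0.0049, 0, 255],
  [0.0035, 0.0037, -0.0052, 0, 255],
  [0.0034, 0.0035, -0.0055, 0, 255],
  [0.0031, 0.0033, -0.0057, 0, 255],
  [0.0029, 0.003, -0.006, 0, 255],
  [0.0026, 0.0027, -0.0063, 0, 255],
  [0.0024, 0.0025, -0.0064, 0, 255],
])

```text
clock: 22.45
tcp_pos: [0.5976, 0.3267, 0.0925]
orientation: [0.0, 0.92, 0.392, -0.0]
wrist_force: [-2.3, -3.6, 2.4]
finger_gap: 0.008
```

send_rows([
  [0.0022, 0.0022, -0.0066, 0, 255],
  [0.0018, 0.002, -0.0068, 0, 255],
  [0.0016, 0.0016, -0.0069, 0, 255],
  [0.0013, 0.0014, -0.0071, 0, 255],
  [0.001, 0.001, -0.0071, 0, 255],
  [0.0004, 0.0004, -0.0037, 0, 255],
  [0.0004, 0.0004, -0.0036, 0, 255],
  [0, 0, 0, 0, 255],
])

```text
clock: 23.25
tcp_pos: [0.6053, 0.3347, 0.0548]
orientation: [0.001, 0.92, 0.392, -0.0]
wrist_force: [-10.6, -11.2, 22.0]
finger_gap: 0.0073
```

```bash
python3 - <<'E'
from h import *
s=monitor.get_state();print(s['tcp_pos'],s['wrist_force'],s['finger_gap'])
d=snap('scene','s12.png');c=cv2.resize(cv2.imread('pics/s12.png')[80:220,220:360],None,fx=4.2,fy=4.2,interpolation=cv2.INTER_CUBIC);cv2.imwrite('pics/s12c.png',c)
E
```

```text
[0.60530721 0.33465199 0.05481392] [-10.61896813 -11.18587947  21.98915429] 0.007275756972814695
```

View pics/s12c.png

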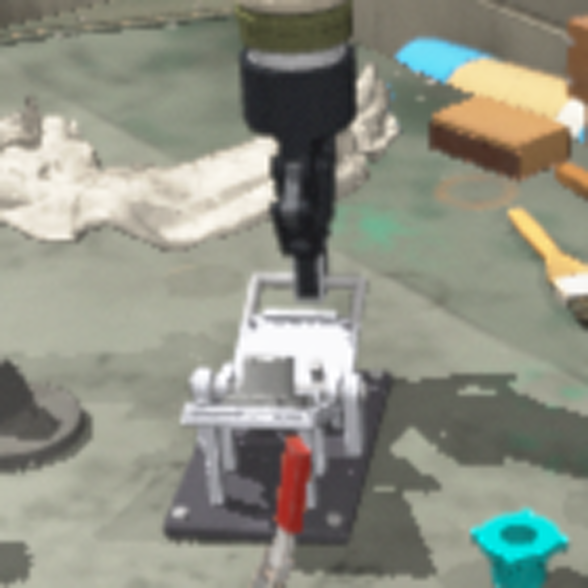

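send_rows([
  [0, 0, 0, 0, 215],
  [0, 0, 0, 0, 190],
  [0, 0, 0, 0, 178],
  [0, 0, 0, 0, 178],
  [0, 0, 0.01, 0, 178],
  [0, 0, 0.03, 0, 178],
  [0, 0, 0.04, 0, 178],
  [0.02, 0.02, 0.04, 0, 178],
  [0.02, 0.03, 0.03, 0, 178],
  [0, 0, 0, 0, 178],
])

```text
clock: 24.3
tcp_pos: [0.6516, 0.3904, 0.2085]
orientation: [-0.001, 0.92, 0.393, 0.008]
wrist_force: [0.5, 0.7, -0.4]
finger_gap: 0.0257
```

```bash
python3 - <<'E'
from h import *
s=monitor.get_state();print(s['tcp_pos'],s['wrist_force'],s['finger_gap'])
for cam in ['scene','top']:
  d=snap(cam,cam+'13.png')
  for n in ['flange_face','flange_hub_end','receiver_seat','leaf_bar','large_flange','oil_flask','dark_jar','grey_nut','rubber_block']:
    print(cam,n,[(np.round(q['xyz'],3).tolist(),round(q['conf'],2)) for q in eyes.tip_of(n,cam)][:4])
  if cam=='top':
    W=cloud(d);o=np.array([.517,.245]);nn=np.array([.693,.721]);t=np.array([-.721,.693])
    q=W[...,:2]-o;S=q@nn;Tt=q@t;a=np.radians(-25)
    X=S*np.cos(a)+(W[...,2]-.052)*np.sin(a);Z=-S*np.sin(a)+(W[...,2]-.052)*np.cos(a)
    m=(abs(Tt)<.05)&(X<-.0)&(X>-.1)&(Z>.015)&(Z<.035);print('hub end',m.sum(),np.median(X[m]),np.median(Tt[m]),np.median(Z[m]))
    m=(abs(Tt)<.05)&(X<-.0)&(X>-.1)&(Z>-.005)&(Z<.004);print('disc',m.sum(),X[m].min(),X[m].max(),Tt[m].min(),Tt[m].max(),np.median(Z[m]))
im=cv2.imread('pics/scene13.png')[80:220,220:360];im2=cv2.imread('pics/top13.png')[140:245,170:275]
cv2.imwrite('pics/e.png',np.hstack([cv2.resize(i,(400,400),interpolation=cv2.INTER_CUBIC) for i in(im,im2)]))
E
```

```text
[0.65161763 0.39043227 0.20846934] [ 0.54480481  0.65012412 -0.36899183] 0.025714680486936356
scene flange_face [([0.301, 0.28, 0.034], 0.86), ([0.488, 0.22, 0.057], 0.76), ([0.651, 0.053, 0.03], 0.76), ([0.545, 0.034, 0.031], 0.67)]
scene flange_hub_end [([0.546, 0.035, 0.003], 0.79), ([0.657, 0.054, -0.001], 0.62), ([0.296, 0.278, -0.005], 0.61), ([0.5, 0.229, 0.085], 0.52)]
scene receiver_seat [([0.491, 0.221, 0.058], 0.75)]
scene leaf_bar [([0.606, 0.333, 0.068], 0.8)]
scene large_flange [([0.523, -0.286, 0.033], 0.75)]
scene oil_flask [([0.532, -0.162, -0.003], 0.98), ([0.58, 0.313, 0.058], 0.64), ([0.555, 0.284, 0.042], 0.31)]
scene dark_jar [([0.652, -0.08, -0.001], 0.56), ([0.636, -0.241, 0.001], 0.31), ([0.492, 0.216, 0.059], 0.17)]
scene grey_nut [([0.428, -0.063, -0.001], 0.54)]
scene rubber_block [([0.427, -0.172, 0.002], 0.62)]
top flange_face [([0.298, 0.281, 0.036], 0.78), ([0.545, 0.038, 0.03], 0.52), ([0.492, 0.224, 0.054], 0.51), ([0.655, 0.053, 0.033], 0.51)]
top flange_hub_end [([0.502, 0.229, 0.086], 0.82), ([0.301, 0.282, 0.001], 0.73), ([0.52, -0.286, 0.032], 0.71), ([0.656, 0.051, -0.0], 0.66)]
top receiver_seat [([0.492, 0.221, 0.058], 0.91)]
top leaf_bar [([0.602, 0.335, 0.069], 0.97), ([0.514, 0.242, 0.05], 0.17)]
top large_flange [([0.522, -0.28, 0.031], 0.92)]
top oil_flask [([0.534, -0.163, 0.0], 0.81)]
top dark_jar [([0.655, -0.084, 0.003], 0.85)]
top grey_nut [([0.426, -0.062, -0.0], 0.46)]
top rubber_block [([0.421, -0.172, 0.002], 0.93)]
hub end 96 -0.03980456383305825 0.0004970659640115839 0.02184593022994453
disc 264 -0.09982638938246999 -0.0009327972352710316 -0.04856917755133947 0.04855372290566114 -0.001409599264775319
```

View pics/e.png

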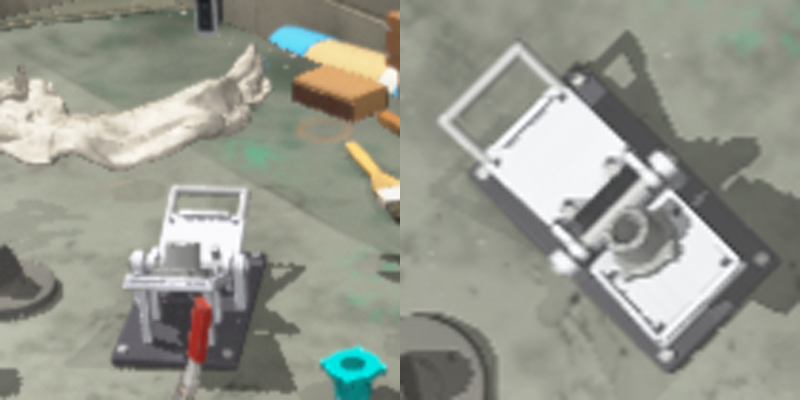

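```bash
python3 -c "
from h import *
print(ticket.hand_in(), monitor.get_state()['clock'])"
```

```text
the job is handed in; nothing more can be done
the job is handed in; nothing more can be done
```

The small flange is turned over in the flip nest, lying flat face down in the fixed half with its hub standing out. I handed the job in at about 25 s of the 67 s; no verdict is reported.

**What I did**
- I pushed the leaf down to its stop first, because it stood about 0.14 rad open.
- I gripped the small flange across its flats, laid it hub down in the leaf's pocket and let go.
- I swung the leaf by its bar until it stopped shut (33 N upward on the tool, bar height as expected). Then I swung it back to its open stop and released the bar.

**Last checks**
- **Flange position:** the flange face measured about 3 mm from `receiver_seat` in both cameras. The limit is 15 mm.
- **Hub:** the hub end was 22 mm out in the receiver's frame. It needs over 20 mm, and 23 mm is expected when seated.
- **Leaf:** the bar measured 68–69 mm high, against 67 mm when fully open.
- **Bystanders:** the large flange, flask, jar, nut and rubber block measured where they started, within network noise. I did not measure the glue bottle or bolt again at the end.
- **Robot:** the arm was clear of everything.

**What did not go as planned**
- The flange did not tilt onto the sloping floor while still gripped; pressing reached about 21 N. It tilted into place only when the jaws opened.
- It then slid several millimetres towards the pins. By the network points the hub end was about 7–9 mm from `leaf_seat`, within the 18 mm allowed.

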